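# Feed one test tile to the row

## Task

Push the tile magazine's plunger fully in once, so that it feeds out one test tile, and let it spring back out. Then push that tile sideways along the fence until it lies flat and square against the near end of the row of tiles waiting at the stop, without lifting it, disturbing that row or feeding out a second tile. Leave the other things on the bench where they are.

Things in the scene. Friction and masses are not known exactly. Their poses are not given: they have to be found in the camera images.
- tray: Fixed plywood ware board, 325 x 219 mm, its top 27 mm above the bench, with the tile magazine on it. Origin: on the bench under the magazine's centre. Its y axis: the way tiles are pushed out; its x axis: along the row, from magazine to stop; z up. It covers x -72 to 252, y -113 to 106 mm. At y -30 to -118 are the slide guides and the plunger's guide block, up to 26 mm above the board.
- magazine (a point): Centre of the magazine's open top, tray axes. Two bent aluminium side plates with lips, 59 x 59 mm outside, 46 mm high above the board, 91 mm over its 2 mm thick screw flanges along x. Tiles lie in it one on another. Its mouth is at the foot of its +y side, at tray y = 30 mm.
- fence (a point): Point on the fence's inner face, on the board's top, straight across from the magazine (tray x 0, y 88 mm); tray axes. The fence is a wooden strip along the board's +y edge, 15 mm wide, 14 mm high, from tray x -70 to 250 mm. The lane between magazine and fence is 58 mm wide; nothing else is in it from x = -72 mm to the row.
- plunger (a joint): Travel of the plunger in m: 0 out (rest), 0.060 fully in, against its end. A spring brings it back to 0 when let go. It takes about 3 N to start and 5 to 8 N near the end. Its blade pushes the lowest tile out of the mouth; drawn back, it lets the next tile drop 10 mm to the bottom.
- knob_face (a point): Centre of the flat outer face of the plunger's black round knob (40 mm across, 14 mm thick, axis level) on a 12 mm rod, 39 mm above the bench; the knob's lowest point is 19 mm above the bench. It overhangs the board's -y side: the face looks along the tray's -y and lies at tray x = 0, y = -194 mm at rest, -134 mm fully in. Tray axes.
- tile_1: Unglazed square test tile, 50 x 50 x 10 mm, about 45 g, the lowest in the magazine at the start: the one that comes out. Its origin is the centre of its underside. Fed out by the full stroke it lies in the lane, square to the tray, its centre at about tray x = 0 (2 mm), y = 57 to 63 mm, its underside on the board's top.
- tile_2: Test tile like tile_1, the second from below in the magazine. Its origin is the centre of its underside.
- tile_3: Test tile like tile_1, the third from below in the magazine. Its origin is the centre of its underside.
- tile_4: Test tile like tile_1, the uppermost in the magazine. Its origin is the centre of its underside.
- row_near: Test tile like tile_1, lying on the board in the lane: the end of the row nearest the magazine, which the new tile is to join. Its origin is the centre of its underside. It lies about 106 to 146 mm along the tray's x at the start, about 57 mm along its y.
- row_far: Test tile like tile_1, lying between row_near and the stop. Its origin is the centre of its underside.
- stop: Fixed wooden stop clamped on the fence with a brass thumb screw, 24 mm thick along the row, 14 mm high in the lane, 36 mm at the screw. Origin: on the board's top, at the foot of the face that the row lies against, on the lane's centre line (tray y = 57.5 mm); axes as the tray's.
- glaze_cup: White glazed cup, 60 mm across, 42 mm high, standing on the ware board beside the magazine. Not part of the job. Its origin is the centre of its underside.
- rib: Flat wooden throwing rib, about 83 x 46 x 6 mm, lying on the ware board. Not part of the job. Its origin is on its underside, 12 mm from its middle towards the straight end.
- brush: Flat glaze brush 175 mm long, 11 mm thick, lying on the ware board behind the row. Not part of the job. Its origin is on its underside, 18 mm from its middle towards the bristles.
- loop_tool: Wooden-handled loop tool, 160 mm long, 10 mm thick, lying on the bench on one side of the plunger knob. Not part of the job. Its origin is on its underside, near its middle.
- slip_jar: Lidded glass jar, 58 mm across, 55 mm high, standing on the bench near the plunger knob, on its other side. Not part of the job. Its origin is the centre of its underside.
- mug: Unglazed mug with one handle, 80 mm across, 85 mm high, standing on the bench beyond the fence. Not part of the job. Its origin is the centre of its underside.
- bowl: Terracotta bowl, 124 mm across, 55 mm high, standing on the bench well to the robot's left. Not part of the job. Its origin is the centre of its underside.
There are look-alikes about, which are no part of the job. Leave any brown look-alike of the row_near alone.

How it is judged:
By the outcome, as a careful person would: the job done as asked, in the order asked, and still so for the second after the job is handed in, with the robot touching nothing.
It also fails if it takes over 50 s, if anything falls off the work surface, if the arm or the gripper's body presses on something with over 40 N, if the wrist force passes 120 N, or if a joint passes its speed limit or range.

## Robot

A 7-joint arm with a two-finger parallel gripper is mounted at the origin on the work surface. World frame = base frame: x ahead of the robot, y to its left, z up, the work surface at z = 0. Lengths are in m, angles in rad, forces in N, time in s.
With the tool pointing down it reaches from about 0.4 to 0.85 m from the base axis. Payload 6.9 kg.
Tool frame: the origin (TCP) lies where the fingers leave the gripper's body, on its centre line; the fingertips stand 73 mm ahead of it and the grasp point (between the pads) lies 54 mm ahead of it (arm.grip_depth is the distance from the TCP to the grasp point, in m); z points along the fingers, x is the direction in which the jaws open and shut, and the axes are right-handed (so a half turn about z gives the same grasp; the last joint's range is limited). The gripper opens to 85 mm and grips with 20 to 120 N. Pads are 22 mm wide; open, the fingers measure 114 mm over their backs; the gripper's body (76 mm by 85 mm) begins 54 mm behind the grasp point. The pads swing forward as they close: fully open they stand 13 mm farther back than shut.
Start: joints at [1.304, 0.507, -0.238, 1.5, 0.126, 1.149, -0.155], TCP at [0.227, -0.582, 0.304] pointing down, gripper open.
Joint ranges: [-3.08, 3.08], [-0.24, 2.05], [-1.43, 1.35], [0, 2.5], [-1.52, 4.66], [0.17, 1.96], [-2.89, 2.89]. Speed limits (rad/s): [2.39, 2.39, 3.14, 3.14, 3.14, 3.14, 3.14].

## Interface

Orientations are given as a unit quaternion [x, y, z, w].
In Python, from bench import get_obs, capture, get_calibration, arm gives the robot as it stands.
- The arm moves only by the shell command python3 -m crank 'ROWS'. ROWS is text: rows parted by semicolons, each of 5 numbers parted by spaces: the finger opening in cm, from 0 to 8.54, then the shift along the tool's x, y, z in cm, then the turn about the tool's z in degrees. In form: hand x y z turn; .... A call has exactly 5 rows; each row is the pose to reach, as a shift and turn from the pose commanded when the call began, along the tool's axes at that moment; what a row does not reach only later rows make up. A row lasts 1/12 s, in which the tool goes at most 41.7 mm and 7.16 degrees, less where a joint would pass 70% of its speed; a pose out of reach is approached as far as the arm can. A call with a gripper value outside its range is refused whole. The fingers move at their own pace and stop on an object; the grip force is fixed at half the most. Time passes only in rows, so rows that repeat a pose let the fingers close, or fill a call up. It gives the time, the measured TCP pose, the force and the opening at its end, in the units of the state.
- get_obs(): the state, without advancing time (a new reading comes with each control period).
- capture(name): name is "scene" or "side" or "wrist"; returns the picture (480x640x3 uint8, blue, green, red); there is no depth.
- get_calibration(name): a dict with "fx", "fy", "cx", "cy" (pixels), "k1" (the pictures are not rectified: a ray, as slopes to the right and down, at radius r is drawn at 1 + k1 r^2 times it, then the intrinsics apply), "R" (3x3) and "t" (3): a world point X has camera coordinates R X + t. Camera axes: x right, y down, z forward; pixel columns grow to the right and rows downward; lengths in m; the calibration is good to about 2 mm. A picture is of the moment at which its call begins: read the wrist's pose just before it. get_calibration takes no time and is no camera call; for the wrist camera it gives the pose at the moment of the call.
- arm.job_done(): hands the job in, once; it reports no verdict.
The state is a dict: "t": time; "joint_positions": joint angles; "qvel": joint speeds; "joint_efforts": joint torques, N m; "eef_pos": TCP position; "tcp_rot": TCP orientation; "wrist_force": force on the tool from outside, world axes, zero at the start; "wrist_torque": the same for the moment, N m; "opening": opening from 0.0 (shut) to 1.0 (fully open).
Only numpy, scipy, OpenCV 4.12 (cv2) and the standard library are available. Lean on these libraries where they do the work, as an engineer would, in place of code of your own. Each camera call takes 0.05 s, during which the arm holds its last target. There are 200 camera calls.

## Working session

There is one attempt and no reset: what is moved stays moved. The work goes in short steps, Python scripts to look and compute and a shell command to move; the robot and the scene stay as the last step left them, time stands still between calls to the robot, and variables do not carry over. Pictures are saved under pics/ and viewed, about 8 in all and at most 12, crops included, and the job is handed in when it is done.

```bash
mkdir -p pics; ls
cat > h.py <<'E'
import numpy as np, cv2
from bench import get_obs, capture, get_calibration, arm
from scipy.spatial.transform import Rotation as Rn
def snap(name,fn):
    c=get_calibration(name); im=capture(name); cv2.imwrite('pics/'+fn,im); np.savez('pics/'+fn+'.npz',**c); return im,c
def load(fn): return cv2.imread('pics/'+fn), dict(np.load('pics/'+fn+'.npz'))
def K(c): return np.array([[c['fx'],0,c['cx']],[0,c['fy'],c['cy']],[0,0,1]],float)
def D(c): return np.array([float(c['k1']),0,0,0])
def ray(c,uv):
    p=cv2.undistortPoints(np.array(uv,float).reshape(-1,1,2),K(c),D(c)).reshape(-1,2)
    R=np.array(c['R']);t=np.array(c['t'])
    return -R.T@t, np.c_[p,np.ones(len(p))]@R
def plane(c,uv,z):
    o,d=ray(c,uv); return o+d*((z-o[2])/d[:,2])[:,None]
def proj(c,X):
    return cv2.projectPoints(np.array(X,float).reshape(-1,1,3),cv2.Rodrigues(np.array(c['R']))[0],np.array(c['t'],float),K(c),D(c))[0].reshape(-1,2)
E
python3 - <<'E'
from h import *
for n in('scene','side'):
    im,c=snap(n,n+'0.png'); print(c)
o=get_obs(); print(o['eef_pos'],o['tcp_rot'],o['opening'],o['t'],arm.grip_depth)
E
```

```text
pics
{'fx': 460.5325024393428, 'fy': 460.5325024393428, 'cx': 322.9420871976576, 'cy': 239.52879096931343, 'k1': -0.0621380850587427, 'R': array([[-0.74582633,  0.66612914,  0.00388016],
       [ 0.51058951,  0.57539923, -0.63891633],
       [-0.42783343, -0.47453945, -0.76926645]]), 't': array([ 0.32497749, -0.31341978,  1.2956581 ])}
{'fx': 601.4015785131783, 'fy': 601.4015785131783, 'cx': 317.4289992103997, 'cy': 233.2019818462619, 'k1': -0.1751552351011803, 'R': array([[-0.96406749, -0.26522417, -0.01516599],
       [-0.17668528,  0.68277474, -0.70894356],
       [ 0.19838392, -0.68078983, -0.70510214]]), 't': array([0.59499118, 0.08329174, 1.46207058])}
[ 0.22685747 -0.58201956  0.30311037] [ 8.25617057e-01 -5.64230282e-01 -6.80550181e-04 -4.47977682e-04] 0.998642671759923 0.1 0.0539
```

View pics/scene0.png

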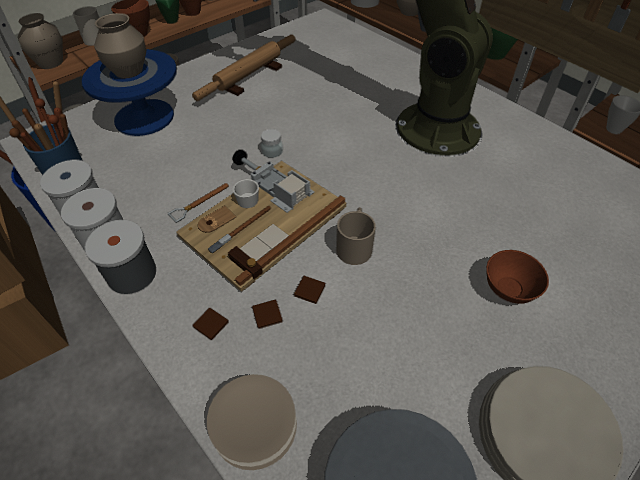

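View pics/side0.png

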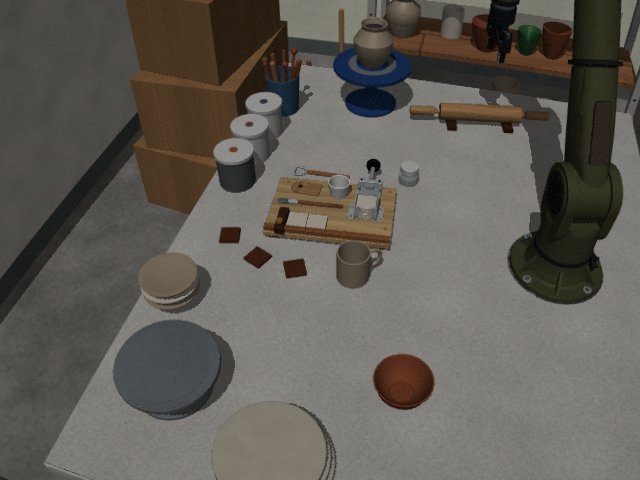

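The scene shows the board at about (180–345, 160–285) with the plunger knob at (240,157). The side view has it at (265–397, 170–243) with the knob at (373,165). I'll enlarge both.

Run:
```python
from h import *
a,_=load('scene0.png');b,_=load('side0.png')
A=cv2.resize(a[120:300,160:390],None,fx=3.3,fy=3.3,interpolation=cv2.INTER_CUBIC)
cv2.imwrite('pics/c1.png',A)
B=cv2.resize(b[145:255,255:435],None,fx=4.4,fy=4.4,interpolation=cv2.INTER_CUBIC)
cv2.imwrite('pics/c2.png',B)
```

```text
(no output)
```

View pics/c1.png

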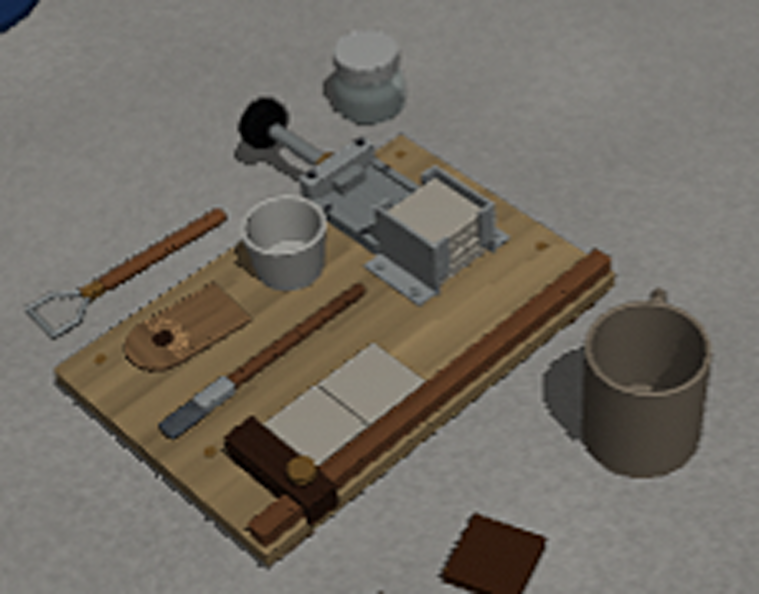

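View pics/c2.png

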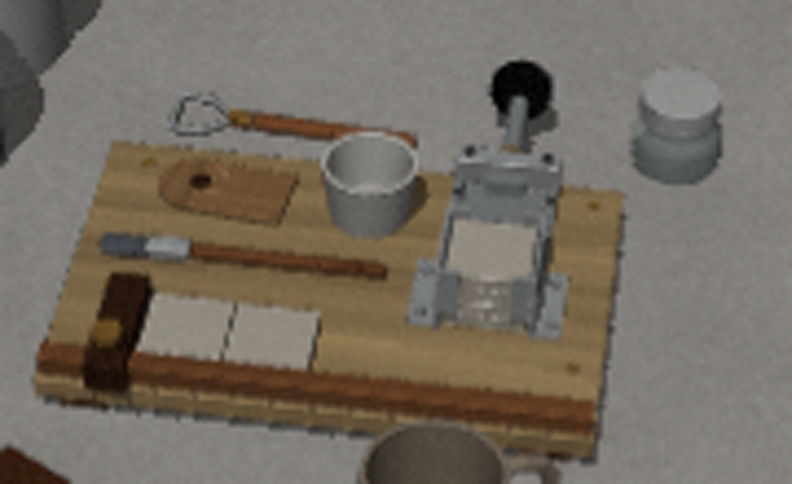

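The board, knob and row corners are clear in both crops. I'll fit the tray pose from them.

```bash
cat > fit.py <<'E'
from h import *
from scipy.optimize import least_squares
_,cs=load('scene0.png');_,cd=load('side0.png')
u1=lambda p:(np.array(p)+.5)/3.3-.5+[160,120]
u2=lambda p:(np.array(p)+.5)/4.4-.5+[255,145]
c=[(-72,-113),(252,-113),(252,106),(-72,106)]
T=[(x,y,27) for x,y in c]+[(0,-187,39)]
P1=u1([(402,135),(58,376),(268,552),(614,272),(264,123)])
P2=u2([(622,190),(110,143),(38,378),(598,432),(521,89)])
def W(q,X):
    X=np.array(X,float)/1000; s,k=np.sin(q[2]),np.cos(q[2])
    return np.c_[q[0]+k*X[:,0]-s*X[:,1],q[1]+s*X[:,0]+k*X[:,1],X[:,2]]
def inv(q,X):
    d=np.array(X)[:,:2]-q[:2]; s,k=np.sin(q[2]),np.cos(q[2])
    return np.c_[k*d[:,0]+s*d[:,1],-s*d[:,0]+k*d[:,1]]*1000
f=lambda q:np.r_[proj(cs,W(q,T))-P1,proj(cd,W(q,T))-P2].ravel()
p=plane(cs,P1[:2],.027); d=p[1]-p[0]; a=np.arctan2(d[1],d[0])
q=least_squares(f,[*p.mean(0)[:2],a],loss='soft_l1').x
if __name__=='__main__':
    print('q',q,np.degrees(q[2])); print(f(q).reshape(-1,2).round(1).tolist())
    print('knob',W(q,[(0,-194,39)]),'lane',W(q,[(0,57.5,27)]))
    print('rowtop scene',inv(q,plane(cs,u1([(375,345),(426,384),(367,425),(320,388)]),.037)).round(1).tolist())
    print('rowtop side',inv(q,plane(cd,u2([(237,304),(321,312),(314,370),(228,360)]),.037)).round(1).tolist())
    print('jar',inv(q,plane(cs,u1([(368,95)]),.02)),inv(q,plane(cd,u2([(677,140)]),.02)))
    print('loop',inv(q,plane(cs,u1([(224,214),(85,292),(40,320)]),.005)).round().tolist())
    print('campos', -cs['R'].T@cs['t'],-cd['R'].T@cd['t'])
    o=get_obs(); print(Rn.from_quat(o['tcp_rot']).as_matrix().round(3))
E
python3 fit.py
```

```text
q [ 0.49611404 -0.04235973  0.10615845] 6.082431120447894
[[-1.4, -0.4], [-1.8, -1.7], [0.2, 0.9], [0.3, -0.2], [-0.9, 0.6], [0.6, 0.2], [1.1, -0.1], [-0.2, 0.9], [0.1, 2.1], [0.2, 0.6]]
knob [[ 0.51667011 -0.23526761  0.039     ]] lane [[0.49002138 0.01481657 0.027     ]]
rowtop scene [[96.1, 38.1], [97.3, 87.3], [147.0, 83.6], [146.2, 38.6]]
rowtop side [[146.9, 34.7], [97.0, 34.3], [93.7, 82.9], [143.9, 82.0]]
jar [[ -94.55070983 -170.30699861]] [[-101.84823097 -176.41861566]]
loop [[63.0, -164.0], [183.0, -176.0], [222.0, -178.0]]
campos [0.95673146 0.5787054  0.79519632] [0.29827678 1.09629933 1.09898187]
[[ 0.363 -0.932 -0.001]
 [-0.932 -0.363  0.002]
 [-0.002  0.    -1.   ]]
```

```bash
cat > go.py <<'E'
# usage: go.py x y tipz(mm) toolx_angle_in_tray(deg): remaining shift in tool axes
import sys; from fit import *
def rem(x,y,z,a):
    o=get_obs(); R=Rn.from_quat(o['tcp_rot']).as_matrix()
    t=W(q,[(x,y,z+73)])[0]; d=R.T@(t-o['eef_pos'])*100
    yaw=np.degrees(np.arctan2(R[1,0],R[0,0])); ta=a+np.degrees(q[2])
    turn=-((ta-yaw+180)%360-180)
    e=np.array(o['eef_pos'])[None]; w=np.array(o['wrist_force']); s,k=np.sin(q[2]),np.cos(q[2])
    print('t',round(o['t'],2),'tray',inv(q,e).round(1)[0],'tipz',round(e[0,2]*1000-73,1),'yaw_tray',round(yaw-np.degrees(q[2]),1),'open',round(o['opening'],3))
    print('F tray',round(k*w[0]+s*w[1],2),round(-s*w[0]+k*w[1],2),round(w[2],2),'| tilt',R[:,2].round(3),'j7',round(o['joint_positions'][6],2))
    print('REM cm',d.round(2),'turn',round(turn,1))
if __name__=='__main__': rem(*map(float,sys.argv[1:]))
E
python3 go.py 0 -230 120 0; python3 -c "
from fit import *
print(plane(cd,[[370,103],[290,105]],0.0),plane(cd,[[373,30]],.2))"
python3 -m crank '0 -1.7 -3.6 0 -7; 0 -3.4 -7.2 0 -14; 0 -5.1 -10.8 0 -21; 0 -6.8 -14.4 0 -28; 0 -8.5 -18 0 -35'; python3 go.py 0 -230 120 0
```

```text
t 0.1 tray [-324.9 -508.1] tipz 230.1 yaw_tray -74.8 open 0.999
F tray -0.76 0.2 -0.11 | tilt [-0.001  0.002 -1.   ] j7 -0.15
REM cm [-18.29 -38.65  11.04] turn -74.8
[[ 0.60101942 -0.60459457  0.        ]
 [ 0.85716779 -0.52708865  0.        ]] [[ 0.62617499 -0.73847102  0.2       ]]
t: 0.52
eef_pos: [0.3646, -0.4361, 0.3036]
tcp_rot: [0.958, -0.287, -0.0, -0.0]
wrist_force: [0.8, -0.5, 0.5]
opening: 0.296
t 0.52 tray [-172.4 -377.6] tipz 230.6 yaw_tray -39.5 open 0.296
F tray 0.71 -0.53 0.52 | tilt [-0.  0. -1.] j7 0.05
REM cm [  3.94 -22.35  11.06] turn -39.5
```

```bash
python3 -m crank '0 0.7 -4 0 -7; 0 1.4 -8 0 -14; 0 2.1 -12 0.5 -21; 0 2.8 -16 2 -28; 0 3.5 -20 4 -35' >/dev/null; python3 go.py 0 -230 25 0
```

```text
t 0.93 tray [ -20.2 -249.3] tipz 193.8 yaw_tray -4.4 open 0.001
F tray 1.53 -1.0 -2.1 | tilt [ 0.002 -0.001 -1.   ] j7 0.2
REM cm [ 1.83 -2.1  16.88] turn -4.4
```

```bash
python3 -m crank '0 0.9 -1 2 -4.4; 0 1.8 -1.9 5 -4.4; 0 1.8 -1.9 8 -4.4; 0 1.8 -1.9 10 -4.4; 0 1.8 -1.9 10 -4.4' >/dev/null; python3 go.py 0 -230 25 0
python3 - <<'E'
from h import *
snap('wrist','w1.png')
a,_=snap('side','s1.png')
cv2.imwrite('pics/c3.png',cv2.resize(np.vstack([cv2.resize(a[130:250,255:435],(640,427),interpolation=cv2.INTER_CUBIC),cv2.imread('pics/w1.png')]),None,fx=.66,fy=.66))
E
```

```text
t 1.35 tray [  -4.7 -232.2] tipz 88.7 yaw_tray -0.3 open 0.001
F tray -0.81 -0.06 -1.06 | tilt [-0.007  0.004 -1.   ] j7 0.14
REM cm [ 0.51 -0.2   6.36] turn -0.3
```

View pics/c3.png

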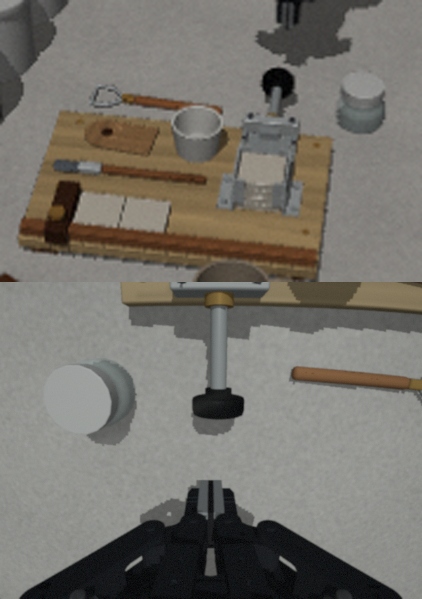

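Wrist view: the jar is on the left, the loop tool on the right, and the knob is straight ahead at full-frame (330,182). The fingers are shut at column ~318. I'll check the tray offset from here and then descend.

```bash
python3 - <<'E'
from fit import *
im,c=load('w1.png')
g=im.max(2); m=(g<60).astype('uint8'); m[285:]=0
n,l,s,ce=cv2.connectedComponentsWithStats(m); i=1+s[1:,4].argmax(); print(s[i],ce[i])
x,y,w,h,_=s[i]
print('knob centre',inv(q,plane(c,[ce[i]],.045)),'width px corners @z.039',inv(q,plane(c,[[x,ce[i][1]],[x+w,ce[i][1]]],.039)))
print('rod',inv(q,plane(c,[[330,70]],.045)), proj(c,W(q,[(0,-194,39),(0,-180,39)])))
E
python3 -m crank '0 0.4 -0.2 1.3 -0.3; 0 0.4 -0.2 2.6 -0.3; 0 0.4 -0.2 3.9 -0.3; 0 0.4 -0.2 5.2 -0.3; 0 0.4 -0.2 6.3 -0.3' >/dev/null; python3 go.py 0 -206 25 0
```

```text
[ 292  160   77   49 2954] [330.04705484 185.98882871]
knob centre [[  -0.39027338 -183.92907806]] width px corners @z.039 [[ -19.44790925 -184.96658702]
 [  19.37353601 -185.12476688]]
rod [[  -0.51174095 -130.94936175]] [[330.5185073  203.29497843]
 [330.60252644 175.96438558]]
t 1.87 tray [   2.1 -231.9] tipz 30.5 yaw_tray -0.1 open 0.002
F tray -0.13 -0.41 -0.24 | tilt [ 0.002 -0.001 -1.   ] j7 0.08
REM cm [-0.22 -2.59  0.55] turn -0.1
```

```bash
python3 -m crank '0 -0.2 -0.6 0.4 0; 0 -0.2 -1.2 0.4 0; 0 -0.2 -1.7 0.4 0; 0 -0.2 -2.2 0.4 0; 0 -0.2 -2.6 0.4 0' >/dev/null; python3 go.py 0 -146 25 0
python3 -m crank '0 0 -0.5 0 0; 0 0 -1 0 0; 0 0 -1.5 0 0; 0 0 -2 0 0; 0 0 -2 0 0' >/dev/null; python3 go.py 0 -146 25 0
```

```text
t 2.28 tray [   0.  -204.6] tipz 27.1 yaw_tray -0.0 open -0.002
F tray 0.11 0.27 -0.06 | tilt [ 0.001 -0.    -1.   ] j7 0.03
REM cm [-0.01 -5.86  0.2 ] turn -0.0
t 2.7 tray [ 1.000e-01 -1.856e+02] tipz 26.9 yaw_tray -0.1 open -0.002
F tray 1.11 -3.58 2.58 | tilt [ 0.002 -0.002 -1.   ] j7 -0.01
REM cm [-0.01 -3.96  0.19] turn -0.1
```

```bash
python3 -m crank '0 0 -0.7 0 0; 0 0 -1.4 0 0; 0 0 -2.1 0 0; 0 0 -2.8 0 0; 0 0 -3.4 0 0' ; python3 go.py 0 -146 25 0
python3 -m crank '0 0 -0.2 0 0; 0 0 -0.4 0 0; 0 0 -0.6 0 0; 0 0 -0.6 0 0; 0 0 -0.6 0 0' >/dev/null; python3 go.py 0 -146 25 0
```

```text
t: 3.12
eef_pos: [0.5125, -0.1942, 0.0999]
tcp_rot: [0.999, 0.052, 0.001, 0.001]
wrist_force: [2.0, -6.4, 2.9]
opening: 0.002
t 3.12 tray [   0.2 -152.7] tipz 26.9 yaw_tray -0.2 open 0.002
F tray 1.35 -6.56 2.92 | tilt [ 0.002 -0.002 -1.   ] j7 -0.07
REM cm [-0.03 -0.67  0.18] turn -0.2
t 3.53 tray [   0.3 -146.3] tipz 26.8 yaw_tray -0.1 open 0.002
F tray 1.31 -5.08 3.49 | tilt [ 0.002 -0.001 -1.   ] j7 -0.08
REM cm [-0.03 -0.03  0.18] turn -0.1
```

```bash
python3 -m crank '0 0 -0.1 0 0; 0 0 -0.2 0 0; 0 0 -0.3 0 0; 0 0 -0.3 0 0; 0 0 -0.3 0 0' >/dev/null; python3 go.py 0 -146 25 0
python3 -m crank '0 0 -0.1 0 0; 0 0 -0.2 0 0; 0 0 -0.2 0 0; 0 0 -0.2 0 0; 0 0 -0.2 0 0' >/dev/null; python3 go.py 0 -146 25 0
```

```text
t 3.95 tray [   0.3 -143.5] tipz 26.8 yaw_tray -0.1 open -0.0
F tray 1.95 -4.84 4.04 | tilt [ 0.002 -0.001 -1.   ] j7 -0.08
REM cm [-0.03  0.25  0.18] turn -0.1
t 4.37 tray [   0.3 -143.1] tipz 26.8 yaw_tray -0.2 open -0.002
F tray 1.67 -10.45 2.37 | tilt [ 0.003 -0.003 -1.   ] j7 -0.09
REM cm [-0.03  0.29  0.18] turn -0.2
```

```bash
python3 -m crank '0 0 -0.1 0 0; 0 0 -0.1 0 0; 0 0 -0.1 0 0; 0 0 -0.1 0 0; 0 0 -0.1 0 0' >/dev/null; python3 go.py 0 -146 25 0
python3 -m crank '0 0 0.6 0 0; 0 0 1.5 0 0; 0 0 2.5 0 0; 0 0 3.5 0 0; 0 0 4.5 0 0' >/dev/null
python3 -m crank '0 0 1 0 0; 0 0 2 0 0; 0 0 3 0 0; 0 0 4.0 0 0; 0 0 4.5 0 0' >/dev/null; python3 go.py 0 -230 120 0
```

```text
t 4.78 tray [   0.3 -143. ] tipz 26.8 yaw_tray -0.3 open 0.004
F tray 2.61 -12.71 1.67 | tilt [ 0.003 -0.004 -1.   ] j7 -0.09
REM cm [-0.02  0.3   0.18] turn -0.3
t 5.62 tray [  -0.9 -231.3] tipz 26.0 yaw_tray -0.2 open 0.001
F tray -0.59 0.05 -0.01 | tilt [-0. -0. -1.] j7 0.07
REM cm [ 0.08 -0.13 -9.4 ] turn -0.2
```

End stop reached (force rose, no movement). I've backed off and will rise, move towards the lane, and look.

```bash
python3 -m crank '0 0 0 -2.5 0; 0 0 0 -5.5 0; 0 0 0 -8 7; 0 0 0 -9.4 14; 0 0 0 -9.4 21' >/dev/null; python3 go.py -52 59 120 -90
python3 - <<'E'
from h import *
a,_=snap('scene','s2.png'); b,_=snap('side','s3.png')
A=cv2.resize(a[140:295,170:360],(760,620))[:300]
A=cv2.resize(a[140:300,170:360],(475,400),interpolation=cv2.INTER_CUBIC); B=cv2.resize(b[145:255,255:425],(618,400),interpolation=cv2.INTER_CUBIC)
cv2.imwrite('pics/c4.png',cv2.resize(np.hstack([A,B]),None,fx=.73,fy=.73))
E
```

```text
t 6.03 tray [   1.  -229.9] tipz 123.8 yaw_tray -21.4 open 0.002
F tray 0.42 0.05 0.46 | tilt [ 0.005 -0.002 -1.   ] j7 -0.14
REM cm [-15.48 -24.97   0.28] turn 68.6
```

View pics/c4.png

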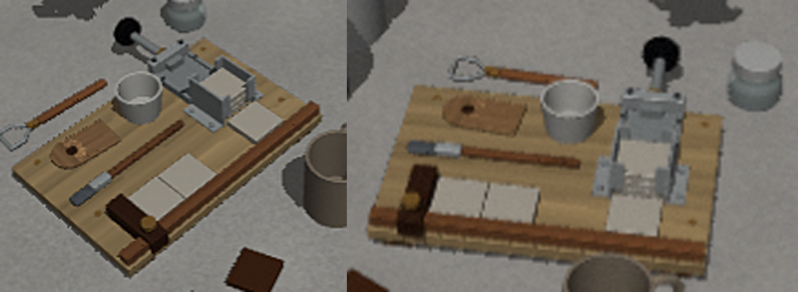

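The tile has been fed out square in front of the mouth, the plunger is back out, and the row is unchanged. Next I move over the lane behind the tile.

```bash
python3 -m crank '0 -1.8 -2.9 0 7; 0 -4.8 -7.8 0 14; 0 -7.8 -12.6 0 21; 0 -10.8 -17.4 0 28; 0 -12.5 -20 0 35' >/dev/null; python3 go.py -52 59 120 -90
```

```text
t 6.55 tray [-39.4 -30.5] tipz 119.5 yaw_tray -56.2 open -0.003
F tray 1.42 1.1 0.26 | tilt [-0.001  0.001 -1.   ] j7 -0.97
REM cm [-8.14 -3.94 -0.04] turn 33.8
```

```bash
python3 -m crank '0 -2 -1 0 7; 0 -4 -2 0 14; 0 -6 -3 0 21; 0 -8.1 -3.9 0 28; 0 -8.1 -3.9 0 33.8' >/dev/null
python3 -m crank '0 0 0 0 0; 0 0 0 0 0; 0 0 0 0 0; 0 0 0 0 0; 0 0 0 0 0' >/dev/null; python3 go.py -52 59 32 -90
python3 - <<'E'
from fit import *
a,c=snap('wrist','w2.png')
E
```

```text
t 7.38 tray [-51.2  56. ] tipz 120.0 yaw_tray -89.8 open -0.002
F tray -0.0 0.22 0.85 | tilt [-0. -0. -1.] j7 -1.64
REM cm [-0.3   0.07  8.8 ] turn 0.2
```

View pics/w2.png

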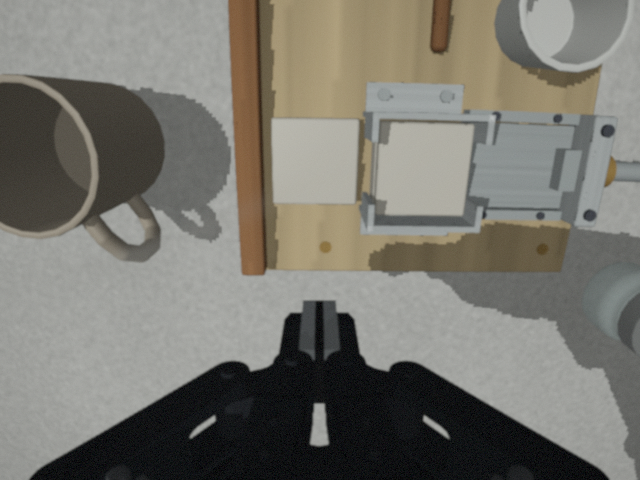

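The tile is at pixels (272–359, 118–205), square beside the fence and clear of the magazine. I'll work out its tray position, and check the gripper linkage width against the magazine.

Run:
```python
from fit import *
im,c=load('w2.png'); o=get_obs()
hsv=cv2.cvtColor(im,cv2.COLOR_BGR2HSV)
for z,p in((.037,[[272,118],[359,118],[359,205],[272,205],[316,162]]),(.041,[[262,180],[258,100]]),(.073,[[375,180],[375,115]])):
    print(z,inv(q,plane(c,p,z)).round(1).tolist())
R=Rn.from_quat(o['tcp_rot']).as_matrix(); T=np.array(o['eef_pos'])
oc,d=ray(c,[[301,302],[338,302],[283,318],[357,318],[225,368],[410,368],[80,455],[165,395]])
oc=R.T@(oc-T); d=d@R; print('cam in tool',oc.round(3))
for y in(0,-.011): print(y,((oc+d*((y-oc[1])/d[:,1])[:,None])*1000).round(0).tolist())
```

```text
0.037 [[27.1, 82.5], [27.2, 33.7], [-23.0, 32.0], [-23.1, 84.2], [2.5, 57.8]]
0.041 [[-7.3, 89.0], [36.8, 89.4]]
0.073 [[-1.5, 28.4], [29.5, 29.8]]
cam in tool [-0.    -0.083 -0.07 ]
0 [[-8.0, 0.0, 87.0], [9.0, 0.0, 87.0], [-15.0, 0.0, 72.0], [16.0, 0.0, 72.0], [-32.0, -0.0, 39.0], [31.0, 0.0, 39.0], [-62.0, 0.0, 1.0], [-48.0, 0.0, 25.0]]
-0.011 [[-7.0, -11.0, 66.0], [8.0, -11.0, 66.0], [-13.0, -11.0, 54.0], [14.0, -11.0, 54.0], [-28.0, -11.0, 25.0], [27.0, -11.0, 24.0], [-54.0, -11.0, -8.0], [-41.0, -11.0, 12.0]]
```

The linkage is ±30 mm wide at the height of the magazine top, which leaves no margin. I'll turn 90° so the narrow side faces the magazine and push with the finger back.

```bash
python3 -m crank '0 0 0 0 -7; 0 0 0 0 -14; 0 0 0 0 -21; 0 0 0 0 -28; 0 0 0 0 -35' >/dev/null
python3 -m crank '0 0 0 0 -7; 0 0 0 0 -14; 0 0 0 0 -21; 0 0 0 0 -28; 0 0 0 0 -35' >/dev/null
python3 -m crank '0 0 0 0 -7; 0 0 0 0 -14; 0 0 0 0 -20; 0 0 0 0 -20; 0 0 0 0 -20' >/dev/null; python3 go.py -58 58.5 45 0
```

```text
t 8.68 tray [-51.2  56.3] tipz 120.1 yaw_tray -0.1 open 0.004
F tray -1.09 0.21 0.18 | tilt [-0.  0. -1.] j7 -0.37
REM cm [-0.68 -0.22  7.51] turn -0.1
```

```bash
python3 -m crank '0 -0.7 -0.2 2 -0.1; 0 -0.7 -0.2 4 -0.1; 0 -0.7 -0.2 6 -0.1; 0 -0.7 -0.2 7.3 -0.1; 0 -0.7 -0.2 7.5 -0.1' >/dev/null; python3 go.py -58 58.5 30.5 0
python3 -m crank '0 0 0 0.4 0; 0 0 0 0.8 0; 0 0 0 1.1 0; 0 0 0 1.3 0; 0 0 0 1.3 0' >/dev/null; python3 go.py -58 58.5 30.5 0
```

```text
t 9.1 tray [-59.1  58.7] tipz 43.5 yaw_tray 0.1 open -0.002
F tray 1.06 0.0 0.04 | tilt [-0.003 -0.    -1.   ] j7 -0.51
REM cm [0.11 0.02 1.3 ] turn 0.1
t 9.52 tray [-58.1  58.7] tipz 32.3 yaw_tray 0.2 open 0.006
F tray -0.86 0.26 -0.95 | tilt [ 0. -0. -1.] j7 -0.53
REM cm [0.01 0.02 0.18] turn 0.2
```

```bash
python3 -m crank '0 0.5 0 0.1 0.2; 0 1 0 0.1 0.2; 0 1.6 0 0.1 0.2; 0 2.2 0 0.1 0.2; 0 2.6 0 0.1 0.2' >/dev/null; python3 go.py 18 58.7 31 0
python3 -m crank '0 0.5 0 0 0; 0 1 0 0 0; 0 1.5 0 0 0; 0 2 0 0 0; 0 2.4 0 0 0' >/dev/null; python3 go.py 18 58.7 31 0
python3 -m crank '0 0.5 0 0 0; 0 1 0 0 0; 0 1.5 0 0 0; 0 2 0 0 0; 0 2 0 0 0' >/dev/null; python3 go.py 18 58.7 31 0
python3 -c "
from h import *
snap('wrist','w3.png');snap('side','s4.png')"
```

```text
t 9.93 tray [-30.9  58.9] tipz 31.3 yaw_tray 0.0 open 0.002
F tray -0.66 0.02 -0.55 | tilt [ 0.001  0.    -1.   ] j7 -0.52
REM cm [4.89 0.02 0.04] turn 0.0
t 10.35 tray [-7.6 58.8] tipz 31.2 yaw_tray 0.0 open 0.004
F tray 0.52 -0.49 -0.17 | tilt [ 0.  0. -1.] j7 -0.5
REM cm [2.56 0.01 0.02] turn 0.0
t 10.77 tray [13.1 59. ] tipz 31.2 yaw_tray 0.0 open 0.004
F tray -0.23 0.22 -0.14 | tilt [ 0.001  0.001 -1.   ] j7 -0.49
REM cm [0.49 0.03 0.02] turn 0.0
```

View pics/w3.png

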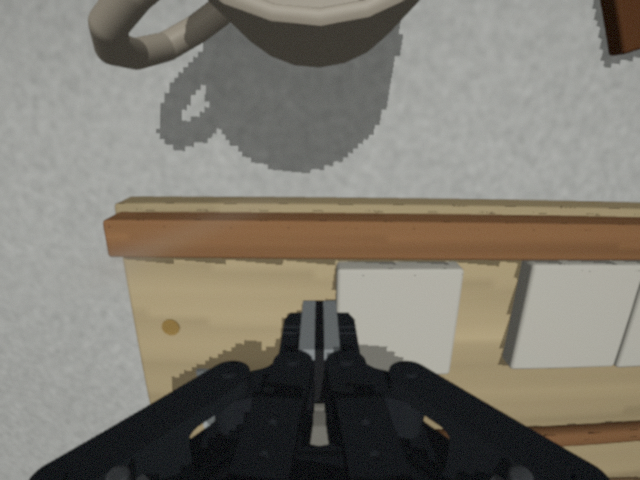

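The tile is being pushed squarely, with its left edge against the finger at x≈337. The gap to row_near spans columns ~455–520. Measuring it.

```bash
cat > gap.py <<'E'
import sys; from fit import *
im,c=load(sys.argv[1])
h=cv2.cvtColor(im,cv2.COLOR_BGR2HSV)
for v in map(int,sys.argv[2:]):
    s=h[v,:,1].astype(int); b=h[v,:,2].astype(int); m=(s<45)&(b>125)
    e=np.flatnonzero(np.diff(m[340:].astype(int)))+340.5
    print(v,e.tolist(),'b',b[int(e[0])-3] if len(e) else '', inv(q,plane(c,[[x,v] for x in e],.037)).round(1).tolist() if len(e) else '')
E
python3 gap.py w3.png 280 300 330 350 365; python3 -c "
from h import *
im,_=load('w3.png'); print(im[330,440:545:3].tolist())"
```

```text
280 [462.5, 529.5] b 176 [[69.1, 79.3], [96.7, 79.0]]
300 [459.5, 525.5, 633.5, 636.5] b 174 [[69.0, 70.5], [96.7, 70.1], [145.8, 69.1], [147.3, 69.0]]
330 [355.5, 454.5, 518.5, 624.5, 626.5] b 28 [[27.5, 56.9], [68.7, 56.5], [96.4, 56.0], [145.9, 54.4], [146.9, 54.4]]
350 [385.5, 452.5, 513.5, 617.5, 620.5] b 116 [[40.5, 47.1], [69.1, 46.7], [96.0, 46.0], [145.5, 44.1], [147.1, 44.1]]
365 [422.5, 449.5, 510.5, 611.5, 616.5] b 45 [[57.0, 39.3], [68.8, 39.0], [96.2, 38.3], [145.0, 36.1], [147.6, 36.0]]
[[164, 174, 174], [165, 175, 176], [165, 175, 176], [165, 175, 176], [163, 172, 174], [138, 159, 168], [123, 157, 172], [126, 158, 174], [124, 158, 172], [125, 158, 172], [122, 158, 172], [124, 157, 173], [124, 157, 172], [124, 158, 173], [123, 156, 171], [124, 157, 172], [124, 158, 173], [126, 159, 172], [126, 160, 174], [126, 158, 172], [122, 156, 171], [123, 158, 173], [79, 103, 113], [71, 74, 77], [72, 78, 79], [74, 80, 79], [109, 116, 117], [152, 162, 163], [165, 174, 176], [162, 171, 174], [162, 172, 173], [160, 170, 172], [162, 170, 173], [163, 174, 175], [161, 171, 173]]
```

```bash
python3 -m crank '0 0.5 0 0 0; 0 1 0 0 0; 0 1.5 0 0 0; 0 2 0 0 0; 0 2.3 0 0 0' >/dev/null
python3 -m crank '0 0 0 0 0; 0 0 0 0 0; 0 0 0 0 0; 0 0 0 0 0; 0 0 0 0 0' >/dev/null; python3 go.py 18 58.7 31 0
python3 -c "
from h import *
snap('wrist','w4.png')"; python3 gap.py w4.png 280 300 330 350 365
```

```text
t 11.7 tray [34.6 58.8] tipz 31.2 yaw_tray 0.0 open -0.001
F tray -1.06 0.3 0.46 | tilt [-0. -0. -1.] j7 -0.48
REM cm [-1.66  0.01  0.02] turn 0.0
280 [340.5, 465.5, 477.5, 594.5, 596.5] b 156 [[42.4, 79.4], [91.7, 79.2], [96.6, 79.2], [146.2, 78.7], [147.1, 78.7]]
300 [462.5, 474.5, 588.5, 591.5] b 175 [[91.7, 70.4], [96.6, 70.3], [145.9, 69.6], [147.2, 69.5]]
330 [355.5, 458.5, 469.5, 580.5, 583.5] b 30 [[49.0, 56.9], [91.8, 56.4], [96.5, 56.4], [145.9, 55.2], [147.3, 55.2]]
350 [385.5, 455.5, 465.5, 574.5, 577.5] b 113 [[61.9, 47.0], [91.8, 46.6], [96.2, 46.5], [145.6, 45.1], [147.1, 45.0]]
365 [422.5, 452.5, 463.5, 570.5, 573.5] b 44 [[78.4, 39.2], [91.5, 39.0], [96.4, 38.8], [145.8, 37.2], [147.2, 37.1]]
```

```bash
python3 -m crank '0 0.1 0 0 0; 0 0.2 0 0 0; 0 0.3 0 0 0; 0 0.35 0 0 0; 0 0.35 0 0 0' >/dev/null
python3 go.py 18 58.7 31 0
python3 -c "
from h import *
snap('wrist','w5.png')"; python3 gap.py w5.png 280 300 330 350 365
```

```text
t 12.17 tray [38.5 58.9] tipz 31.2 yaw_tray 0.0 open -0.004
F tray 0.08 -0.75 -0.54 | tilt [ 0.  0. -1.] j7 -0.47
REM cm [-2.05  0.01  0.02] turn 0.0
280 [461.5, 468.5, 585.5, 588.5] b 175 [[93.9, 79.3], [96.8, 79.2], [146.1, 78.7], [147.4, 78.7]]
300 [458.5, 465.5, 580.5, 583.5] b 176 [[93.9, 70.4], [96.7, 70.4], [146.1, 69.7], [147.4, 69.6]]
330 [355.5, 454.5, 460.5, 572.5, 575.5] b 27 [[52.8, 56.9], [94.0, 56.5], [96.5, 56.5], [146.0, 55.3], [147.4, 55.3]]
350 [385.5, 451.5, 457.5, 566.5, 569.5] b 115 [[65.8, 47.1], [93.9, 46.7], [96.5, 46.6], [145.7, 45.3], [147.1, 45.2]]
365 [422.5, 449.5, 454.5, 562.5, 565.5] b 44 [[82.2, 39.2], [94.0, 39.0], [96.2, 39.0], [145.7, 37.4], [147.2, 37.3]]
```

```bash
python3 -m crank '0 0.05 0 0 0; 0 0.1 0 0 0; 0 0.1 0 0 0; 0 0.1 0 0 0; 0 0.1 0 0 0' >/dev/null
python3 go.py 18 58.7 31 0
python3 -c "
from h import *
snap('wrist','w6.png')"; python3 gap.py w6.png 280 300 330 350 365
```

```text
t 12.63 tray [39.3 58.9] tipz 31.2 yaw_tray 0.0 open -0.001
F tray 0.5 0.86 0.18 | tilt [ 0.  0. -1.] j7 -0.47
REM cm [-2.13  0.02  0.02] turn 0.0
280 [461.5, 466.5, 583.5, 586.5] b 175 [[94.9, 79.3], [96.9, 79.2], [146.1, 78.8], [147.4, 78.7]]
300 [458.5, 463.5, 578.5, 580.5] b 175 [[94.8, 70.4], [96.8, 70.4], [146.1, 69.7], [147.0, 69.7]]
330 [355.5, 454.5, 458.5, 570.5, 573.5] b 32 [[53.7, 56.9], [94.9, 56.5], [96.6, 56.5], [146.0, 55.4], [147.4, 55.3]]
350 [388.5, 451.5, 454.5, 564.5, 567.5] b 114 [[68.0, 47.1], [94.9, 46.7], [96.2, 46.7], [145.7, 45.3], [147.1, 45.2]]
365 [422.5, 449.5, 452.5, 560.5, 563.5] b 40 [[83.2, 39.2], [95.0, 39.0], [96.3, 39.0], [145.7, 37.4], [147.2, 37.3]]
```

```bash
python3 -m crank '0 0.05 0 0 0; 0 0.05 0 0 0; 0 0.05 0 0 0; 0 0.05 0 0 0; 0 0.05 0 0 0' >/dev/null
python3 go.py 18 58.7 31 0
python3 -c "
from h import *
a,_=snap('wrist','w7.png')
cv2.imwrite('pics/c7.png',cv2.resize(a[245:390,400:640],None,fx=3.3,fy=3.3,interpolation=cv2.INTER_NEAREST))"; python3 gap.py w7.png 280 300 330 350 365
```

```text
t 13.1 tray [39.8 58.9] tipz 31.2 yaw_tray 0.0 open -0.003
F tray -0.14 0.47 0.52 | tilt [ 0.  0. -1.] j7 -0.47
REM cm [-2.18  0.02  0.02] turn 0.0
280 [461.5, 465.5, 582.5, 584.5] b 174 [[95.3, 79.2], [96.9, 79.2], [146.1, 78.8], [147.0, 78.7]]
300 [458.5, 461.5, 577.5, 580.5] b 173 [[95.2, 70.4], [96.4, 70.4], [146.1, 69.7], [147.4, 69.7]]
330 [355.5, 454.5, 457.5, 569.5, 572.5] b 31 [[54.2, 56.9], [95.3, 56.5], [96.6, 56.5], [146.0, 55.4], [147.4, 55.3]]
350 [387.5, 451.5, 453.5, 563.5, 566.5] b 113 [[68.0, 47.1], [95.3, 46.7], [96.2, 46.7], [145.6, 45.3], [147.1, 45.2]]
365 [422.5, 449.5, 451.5, 559.5, 562.5] b 39 [[83.6, 39.2], [95.4, 39.0], [96.3, 39.0], [145.7, 37.4], [147.1, 37.4]]
```

View pics/c7.png

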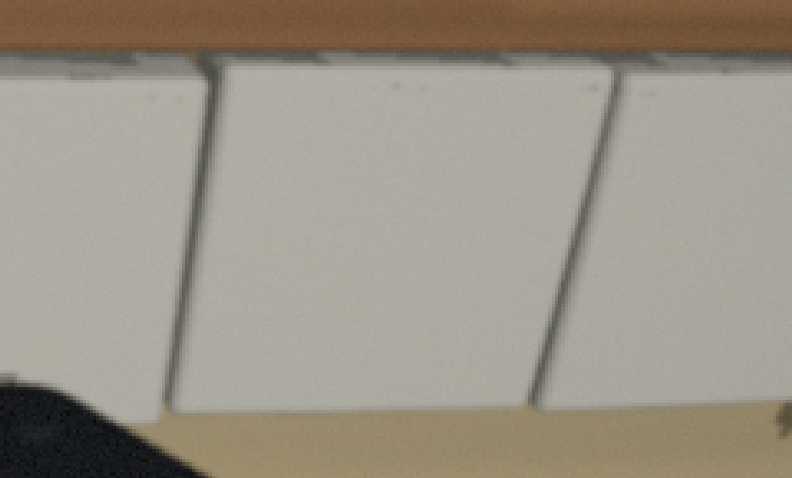

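There's a thin chamfer seam on both joints. The new seam (crop 165–215) is slightly wider at the fence end, so I'll press gently nearer the fence to square it.

```bash
python3 -m crank '0 -0.2 0 0 0; 0 -0.4 0 0 0; 0 -0.4 -0.5 0 0; 0 -0.4 -1 0 0; 0 -0.4 -1 0 0' >/dev/null
python3 -m crank '0 0.1 0 0 0; 0 0.2 0 0 0; 0 0.3 0 0 0; 0 0.37 0 0 0; 0 0.42 0 0 0' >/dev/null
python3 -m crank '0 0.02 0 0 0; 0 0.04 0 0 0; 0 0.04 0 0 0; 0 0.04 0 0 0; 0 0.04 0 0 0' >/dev/null
python3 go.py 18 58.7 31 0
python3 -c "
from h import *
a,_=snap('wrist','w8.png')"; python3 gap.py w8.png 300 320 350 370 400
```

```text
t 14.4 tray [40.4 68.8] tipz 31.2 yaw_tray 0.0 open -0.001
F tray 0.54 -1.04 -0.7 | tilt [-0. -0. -1.] j7 -0.49
REM cm [-2.24  1.01  0.02] turn 0.0
300 [458.5, 460.5, 576.5, 578.5] b 175 [[95.8, 80.4], [96.6, 80.4], [146.2, 79.7], [147.1, 79.6]]
320 [354.5, 455.5, 457.5, 571.5, 573.5] b 25 [[54.2, 71.6], [95.7, 71.2], [96.5, 71.2], [146.2, 70.2], [147.2, 70.2]]
350 [384.5, 451.5, 452.5, 562.5, 565.5] b 116 [[67.3, 57.0], [95.9, 56.7], [96.3, 56.6], [145.7, 55.3], [147.1, 55.2]]
370 [430.5, 448.5, 449.5, 557.5, 560.5] b 36 [[87.9, 46.5], [95.9, 46.4], [96.3, 46.3], [145.9, 44.7], [147.4, 44.7]]
400 [] b
```

```bash
python3 -m crank '0 0.02 0 0 0; 0 0.04 0 0 0; 0 0.04 0 0 0; 0 0.04 0 0 0; 0 0.04 0 0 0' >/dev/null
python3 go.py 18 58.7 31 0
python3 -c "
from h import *
a,_=snap('wrist','w9.png')
cv2.imwrite('pics/c9.png',cv2.resize(a[265:400,400:640],None,fx=3.3,fy=3.3,interpolation=cv2.INTER_NEAREST))"; python3 gap.py w9.png 300 320 350 370
```

```text
t 14.87 tray [40.8 68.9] tipz 31.2 yaw_tray 0.0 open 0.001
F tray 0.08 0.97 0.0 | tilt [-0.  0. -1.] j7 -0.49
REM cm [-2.28  1.02  0.02] turn 0.0
300 [575.5, 577.5] b 174 [[146.1, 79.7], [147.0, 79.7]]
320 [354.5, 570.5, 572.5] b 26 [[54.6, 71.6], [146.2, 70.3], [147.1, 70.3]]
350 [383.5, 562.5, 564.5] b 116 [[67.3, 57.1], [146.1, 55.4], [147.1, 55.3]]
370 [430.5, 556.5, 559.5] b 31 [[88.3, 46.6], [145.8, 44.8], [147.3, 44.7]]
```

View pics/c9.png

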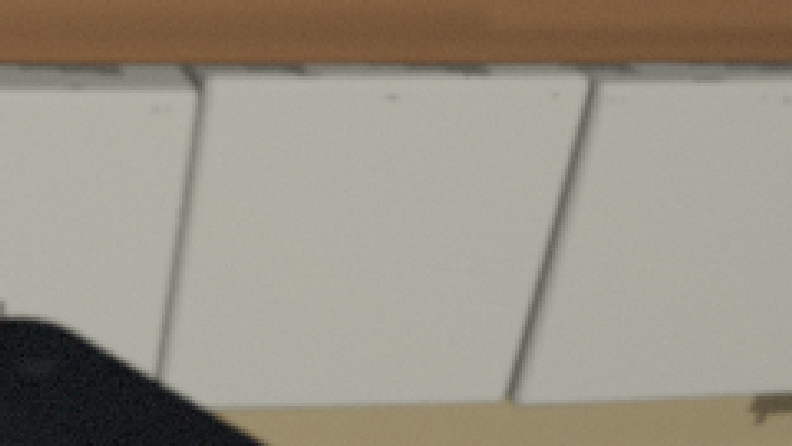

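The new seam is now narrower than the row's own. I'll use seam darkness as the measure and try one tiny further step.

```bash
cat > seam.py <<'E'
import sys; from fit import *
for fn in sys.argv[1:]:
    im,c=load(fn); g=im.mean(2)
    r=[]
    for v in(292,300,310,320,335,350,365):
        X=proj(c,W(q,[(96.2,0,37)]))  # unused y; find seam near expected column
        a=g[v,440:470]; b=g[v,540:590]
        d=lambda s:(np.clip(165-s,0,None)).sum()/165
        j=540+b.argmin(); i=440+a.argmin()
        f=lambda k:round(float(np.clip(1-g[v,k-5:k+6]/np.median(g[v,k-12:k+13]),0,1).sum()),2)
        r.append((v,i,f(i),j,f(j)))
    print(fn,r)
E
python3 seam.py w8.png w9.png
python3 -m crank '0 0.02 0 0 0; 0 0.03 0 0 0; 0 0.03 0 0 0; 0 0.03 0 0 0; 0 0.03 0 0 0' >/dev/null
python3 go.py 18 58.7 31 0; python3 -c "
from h import *
snap('wrist','w10.png')"; python3 seam.py w10.png; python3 gap.py w10.png 300 320 350
```

```text
w8.png [(292, np.int64(461), 1.58, np.int64(580), 1.33), (300, np.int64(460), 1.44, np.int64(578), 1.41), (310, np.int64(458), 1.33, np.int64(575), 1.45), (320, np.int64(457), 1.27, np.int64(572), 1.49), (335, np.int64(454), 1.23, np.int64(568), 1.58), (350, np.int64(452), 1.19, np.int64(564), 1.67), (365, np.int64(450), 1.12, np.int64(560), 1.64)]
w9.png [(292, np.int64(460), 1.05, np.int64(579), 1.39), (300, np.int64(460), 0.85, np.int64(577), 1.49), (310, np.int64(458), 0.86, np.int64(574), 1.49), (320, np.int64(456), 0.88, np.int64(571), 1.51), (335, np.int64(454), 0.91, np.int64(567), 1.52), (350, np.int64(452), 0.88, np.int64(563), 1.5), (365, np.int64(450), 0.87, np.int64(559), 1.57)]
t 15.33 tray [41.1 68.9] tipz 31.2 yaw_tray 0.0 open -0.003
F tray -2.11 -0.45 0.0 | tilt [-0.  0. -1.] j7 -0.49
REM cm [-2.31  1.02  0.02] turn 0.0
w10.png [(292, np.int64(460), 1.16, np.int64(578), 1.04), (300, np.int64(460), 0.94, np.int64(577), 1.18), (310, np.int64(458), 0.87, np.int64(574), 1.25), (320, np.int64(457), 0.92, np.int64(571), 1.2), (335, np.int64(454), 0.87, np.int64(567), 1.22), (350, np.int64(452), 0.9, np.int64(563), 1.27), (365, np.int64(450), 0.81, np.int64(559), 1.25)]
300 [575.5, 577.5] b 174 [[146.4, 79.7], [147.3, 79.7]]
320 [354.5, 570.5, 572.5] b 22 [[54.9, 71.6], [146.5, 70.3], [147.4, 70.2]]
350 [382.5, 562.5, 564.5] b 115 [[67.1, 57.1], [146.4, 55.3], [147.3, 55.3]]
```

The new seam is closed and uniform, and the row only took up ~0.3 mm of its own slack, so I stop. Retreat straight back, then up.

```bash
python3 -m crank '0 -0.3 0 0 0; 0 -1 0 0 0; 0 -2 0 0 0; 0 -3 0 0 0; 0 -3 0 0 0' >/dev/null
python3 -m crank '0 0 0 -2 0; 0 0 0 -5 0; 0 0 0 -8 0; 0 0 0 -11 0; 0 0 0 -13 0' >/dev/null
python3 -m crank '0 0 0 0 0; 0 0 0 0 0; 0 0 0 0 0; 0 0 0 0 0; 0 0 0 0 0' >/dev/null; python3 go.py 18 58.7 31 0
python3 - <<'E'
from fit import *
w,c=snap('wrist','w11.png'); a,_=snap('side','s11.png')
cv2.imwrite('pics/c11.png',np.hstack([cv2.resize(w,(400,300),interpolation=cv2.INTER_AREA),cv2.resize(a[135:255,255:415],(400,300),interpolation=cv2.INTER_CUBIC)]))
E
```

```text
t 16.63 tray [10.6 68.8] tipz 160.1 yaw_tray 0.0 open -0.002
F tray -0.27 0.01 -0.49 | tilt [-0.002  0.    -1.   ] j7 -0.35
REM cm [ 0.76  1.02 12.91] turn 0.0
```

View pics/c11.png

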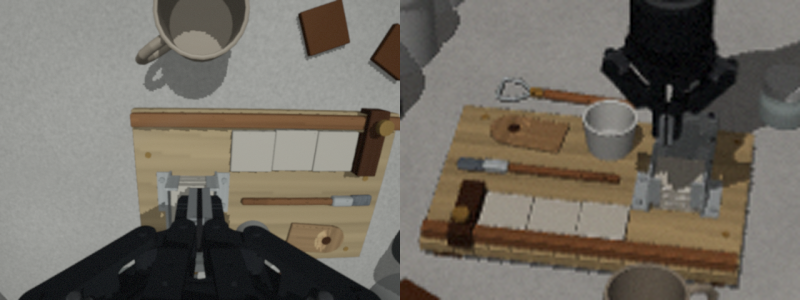

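Three tiles lie in one straight, closed row against the stop. The lane in front of the magazine is empty, and the cup, rib, brush, mug, loop tool and jar look undisturbed. Handing in.

```bash
python3 -c "
from h import *
print(arm.job_done())"
```

```text
the job is handed in; nothing more can be done
None
```

I fed out one tile and pushed it along the fence until it lay against the near end of the row. I handed the job in at about 16.7 s on the robot's clock.

- **Plunger:** I pushed it in once with the shut fingers until it met its end stop, where the force rose to about 13 N with no further movement. I then let it spring back. The pictures showed one tile fed out and the plunger back out.
- **Tile:** I slid it along the board with the back of a finger and finished with sub-millimetre presses nearer the fence to square it. The tile was never gripped or lifted.
- **Last checks:** The new seam was closed and even along the length I could see. The last picture showed three tiles in one straight row against the stop, with no second tile fed out. The other things on the board and beside it looked undisturbed, and the robot stood clear. That picture did not show the bowl, and the arm hid the knob.
- **Did not fully agree:** On the last 0.3 mm press, `row_near` moved about 0.3 mm and its seam with `row_far` narrowed slightly. That seam had looked a little open beforehand. I saw no other movement of the row.

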